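Pry open the tin and hold the ice-ball mould shut on its guide pins

ROBOT

A 6-joint arm with a two-finger parallel gripper is mounted at the origin on a cart in front of the work surface, level with it; the furniture and walls round the work are solid. World frame = base frame: x ahead of the robot, y to its left, z up, the work surface at z = 0. Lengths are in m, angles in degrees, forces in N, time in s.
With the tool pointing down it reaches from about 0.425 to 0.95 m from the base axis. Payload 3.5 kg.
Tool frame: the origin (TCP) lies midway between the tips of the shut fingers; the grasp point (between the pads) lies 19 mm behind it; z points along the fingers, y is the line along which they close (so a half turn about z gives the same grasp; the last joint's range is limited). The gripper opens to 85 mm and grips with 20 to 120 N. Pads are 22 mm wide; open, the fingers measure 114 mm over their backs; the gripper's body (76 mm by 85 mm) begins 54 mm behind the grasp point. The pads swing forward as they close: fully open they stand 13 mm farther back than shut.
Start: joints at [58.671, 16.404, 90.338, -0, 73.258, -8.594], TCP at [0.261, 0.623, 0.231] pointing down, gripper open.
Joint ranges: [-158.93, 158.93], [-51.34, 127.21], [12.03, 142.37], [-87.48, 267.48], [13.55, 161.25], [-162.69, 162.69]. Speed limits (degrees/s): [159.86, 159.86, 180, 180, 180, 180].

INTERFACE

Orientations are given as [roll, pitch, yaw] about the fixed x, y, z axes, in that order (R = Rz(yaw) Ry(pitch) Rx(roll)).
In Python, from station import read_state, cams, close_job, finder gives the robot as it stands. The module is installed in compiled form; this text tells all that it offers.
- The arm moves only by the tool step_arm, never from a script. Its arguments are lists of equal length, an entry for each row: "delta_pos": the shift along the tool's x, y, z as a fraction of full scale, a list of three; "rot": the turn, a rotation vector about the tool's x, y, z as a fraction of full scale, a list of three; "claw": the opening, from 0 (shut) to 1 (fully open). A call has 1 to 20 rows; each row shifts and turns the commanded pose from where the row before left it, along the tool's axes as they then stand; what a row does not reach is not made up. Full scale, the value 1, is 0.4 m for a shift and 45 degrees for a turn. A row lasts 1/10 s, in which the tool goes at most 50 mm and 8.59 degrees, less where a joint would pass 70% of its speed; a pose out of reach is approached as far as the arm can. A call with a number of a shift or a turn outside -1 to 1 is refused whole. A call with a gripper value outside its range is refused whole. The fingers move at their own pace and stop on an object; the grip force is fixed at half the most. Time passes only in rows, so rows that do not move let the fingers close. It gives the time, the measured TCP pose, the force, the opening and the grip force at its end, in the units of the state.
- read_state(): the state, without advancing time (a new reading comes with each control period).
- cams.snapshot(name): name is "scene" or "top"; returns a dict with "pixels" (420x560x3 uint8, red, green, blue), "K" (3x3 intrinsics, pixels), "k1" (the pictures are not rectified: a ray, as slopes to the right and down, at radius r is drawn at 1 + k1 r^2 times it, then the intrinsics apply), "R" (3x3) and "t" (3): a world point X has camera coordinates R X + t. Camera axes: x right, y down, z forward; pixel columns grow to the right and rows downward; lengths in m; the calibration is good to about 2 mm. A picture is of the moment at which its call begins. There is no depth.
- close_job(): hands the job in; it is judged then, once.
Trained networks look in a picture, given as the dict that the camera call returned (one of the last four; its "shot" number tells which), for a name from the list of things; names that differ only in an ending like _2 or _b are one class to them, and where a whole thing is asked for, a point or a joint stands for the part that bears it (a point fixed in the world has none). Each returns a list of dicts, best first, with "score" (0 to 1); they miss things now and then, are a little off and sometimes report something else, mostly with a low value. They report only what shows in the picture. A call takes as long as a camera call.
- finder.recognise(picture, name): "centre" ([column, row] as shares, 0 to 1, of the picture: columns of its width, rows of its height, amid what is visible of it).
- finder.silhouettes(picture, name): "pixels" (420x560 bool, what is visible of it) and "centre" ([column, row] as shares, 0 to 1, of the picture: columns of its width, rows of its height, amid what is visible of it).
- finder.pinpoint(picture, name): "centre" ([column, row] as shares, 0 to 1, of the picture: columns of its width, rows of its height: a listed point, or the origin of a listed thing).
The state is a dict: "t": time; "joint_pos": joint angles; "dq": joint speeds; "tau": joint torques, N m; "ee_pos": TCP position; "tcp_rot": TCP orientation; "ft_force": force on the tool from outside, world axes, zero at the start; "wrist_torque": the same for the moment, N m; "opening": finger opening in m; "grasp_force": force on a finger pad.
Only numpy, scipy, OpenCV 4.12 (cv2) and the standard library are available. Lean on these libraries where they do the work, as an engineer would, in place of code of your own. Each camera call takes 0.05 s, during which the arm holds its last target. There are 200 camera calls.

TASK

Pry up the lid of the red storage tin by working the blade of the little spreader knife into the slot between its two front lips (no fingers on the lid until it is up), swing the lid up and back until it stands fully open, and leave the knife lying on the worktop. Take the top half of the ice-ball mould out of the tin by its black handle, fit it over the two brass guide pins of the bottom half and press it down against the blue sealing ring until the metal faces meet. Finish while still holding it pressed shut, because the clamping band goes on next; do not disturb the lemon, bowl and glass.

Things in the scene. Friction and masses are not known exactly. Their poses are not given: they have to be found in the camera images.
- tin_slot (a point): Mouth of the red tin's pry slot, midway between the front edges of two cream lips, 36 mm above the worktop; x points level into the slot, z up. Lips 46 mm wide, standing 12 mm out from the tin's front wall; lower lip (fixed) top at z = 32 mm, upper lip (on the lid) underside at 40 mm: the slot is 8 mm high, 12 mm deep. The tin's centre is 68 mm along x.
- tin_hinge (a point): Middle of the lid's hinge line at the tin's back, 36 mm above the worktop, 126.5 mm along x from tin_slot; axes as tin_slot, hinge along y. The tin is fixed to the worktop: bottom part 112 x 112 x 36 mm with 3 mm walls, 70 mm high when shut.
- tin_lid (a joint): Lid angle: 0 shut, pi/2 upright, 2.1 fully back. The hinge is stiff: the lid stays where it is left, and lifting it at the lip takes about 1.5 N. The lid is a hollow cover 112 x 112 x 32 mm, open below; its front lip is 126 mm from the hinge.
- knife_grip (a point): Spreader knife, loose, lying flat: dark wooden handle 74 x 17 x 14 mm, rounded steel blade 16 mm wide and 2 mm thick, 142 mm in all, 60 g. This point lies half-way up the handle (7 mm above the worktop), 25 mm behind the blade end of the handle, near the balance point; x points along the knife to the tip, z up.
- knife_tip (a point): Tip of the knife's blade, 93 mm along x from knife_grip, in the mid plane of the handle and of the 2 mm blade; axes as knife_grip.
- top_handle (a point): Centre of the black handle of the mould's top half (loose in the tin, face down, about 280 g), 46 mm above the worktop. Handle: bar 52 mm long (x), 18 mm wide (y), 22 mm high, almost wholly above the rim of the open tin. Under it a 76 x 76 x 22 mm aluminium block with a low dome; its flat face is 43 mm below this point and has two guide holes, 10 mm wide, at (x, y) = (29, 29) and (-29, -29) mm. z up.
- top_face (a point): Centre of the flat lower face of the top half, 43 mm below top_handle; axes as top_handle.
- base_face (a point): Centre of the upper face of the mould's bottom half, 30 mm above the worktop: aluminium block 76 x 76 mm, loose, 0.7 kg, on a rubber foot. z up; two brass guide pins 8 mm in diameter with tapered tips rise 16 mm from the face at (x, y) = (29, 29) and (-29, -29) mm. The top half fits with its x axis along this x axis, either way round.
- mould_seal (a joint): How far the blue silicone sealing ring (64 mm across, on the bottom half) is squeezed, m: 0 free, when it stands 4 mm above the metal face; 0.004 when the metal faces meet. It starts to give at about 5 N and is home at about 10 N (the top half's own 3 N included); it springs back when let go.
- lemon_mid (a point): Centre of a lemon, 78 x 55 x 56 mm, a bystander.
- rice_bowl: Small white bowl, 115 mm wide, 52 mm high, a bystander; origin at its underside.
- glass_a: Clear drinking glass, 80 mm wide, 91 mm high, a bystander; origin at its underside.

How it is judged (in metres and radians):
On the way, in this order (a step that is already met when the one before it is completed fails the run):
1. the knife's blade lifts the lid (value of joint tin_lid above 0.15 rad and contact force between knife and tin_lid above 0.1 N).
2. with the lid standing open, the top half is lifted out of the tin in the fingers (value of joint tin_lid above 1.5 rad and height (world z) of top_handle above 0.1 m and contact force between the fingers and mould_top above 1 N), for 0.1 s.
At the end, for the whole second after the job is handed in: Fingers hold or press the top half (over 1 N); seal squeezed 3 mm or more, faces within 1.2 mm; halves within 3 mm, 0.04 rad level, 0.08 rad in line, at rest; bottom half flat on the worktop; lid up past 1.5 rad; knife on the worktop, out of the fingers (value of joint mould_seal above 0.003 m and contact force between the fingers and mould_top above 1 N and horizontal distance between top_face and base_face below 0.003 m and z of top_face in the frame of base_face below 0.0012 m and angle between the z axis of top_face and the z axis of base_face, either way round below 0.04 rad and angle between the x axis of top_face and the x axis of base_face, either way round below 0.08 rad and angle between base_face's own z axis and vertical below 0.04 rad and height (world z) of base_face below 0.033 m and linear speed of mould_top below 0.01 m/s and value of joint tin_lid above 1.5 rad and height (world z) of knife_grip below 0.02 m and contact force between the fingers and knife below 0.1 N); the arm keeps its last pose, push and grip.
It fails at once if the fingers touch the lid before the knife has lifted it (value of joint tin_lid below 0.12 rad and contact force between the fingers and tin_lid above 0.5 N).
It fails at once if the lemon, bowl or glass is disturbed (moved over 40 mm) (distance of any of lemon_mid, rice_bowl, glass_a from where it was at the start of the episode above 0.04 m).
It also fails if it takes over 72 s, if anything falls off the work surface, if the arm or the gripper's body presses on something with over 40 N, if the wrist force passes 120 N, or if a joint passes its speed limit or range.

## Working session

There is one attempt and no reset: what is moved stays moved. The work goes in short steps, Python scripts to look and compute and a tool call to move; the robot and the scene stay as the last step left them, time stands still between calls to the robot, and variables do not carry over. Pictures are saved under pics/ and viewed, at most 10 in all, crops included, and the job is handed in when it is done.

Besides the shell and the picture viewer there is one more tool, called by a JSON object that holds its "fn" and its "kwargs", one argument or row to a line. step_arm: Moves the arm, as the interface text tells. Its arguments: {"type":"object","properties":{"delta_pos":{"type":"array","items":{"type":"array","items":{"type":"number"}}},"rot":{"type":"array","items":{"type":"array","items":{"type":"number"}}},"claw":{"type":"array","items":{"type":"number"}}},"required":["delta_pos","rot","claw"]}

```bash
mkdir -p pics; cat > h.py <<'E'
import numpy as np, cv2
from scipy.spatial.transform import Rotation as Ro
from station import read_state, cams, close_job, finder
def ray(p,c):
    u=np.array(c)*[560,420]; K=p["K"]
    d=np.array([(u[0]-K[0,2])/K[0,0],(u[1]-K[1,2])/K[1,1]]); s=d.copy()
    for _ in range(20): s=d/(1+p["k1"]*(s@s))
    R=np.array(p["R"]);return -R.T@np.array(p["t"]), R.T@np.array([s[0],s[1],1])
def atz(p,c,z):
    o,d=ray(p,c); return o+d*(z-o[2])/d[2]
def proj(p,X):
    c=np.array(p["R"])@X+p["t"]; s=c[:2]/c[2]; s=s*(1+p["k1"]*(s@s)); K=p["K"]
    return np.array([K[0,0]*s[0]+K[0,2],K[1,1]*s[1]+K[1,2]])
def snap(n):
    p=cams.snapshot(n); p["K"]=np.array(p["K"]); return p
def save(p,f): cv2.imwrite("pics/"+f,p["pixels"][:,:,::-1])
def state():
    s=read_state(); return s
def R(rpy): return Ro.from_euler("xyz",rpy,degrees=True)
def go(pos,rpy,st=None):
    "shift in tool axes (fraction) and rotvec (fraction) from the present measured pose"
    s=read_state(); r0=R(s["tcp_rot"]); d=r0.inv().apply(np.array(pos)-s["ee_pos"]); rv=(r0.inv()*R(rpy)).as_rotvec(degrees=True)
    print("d",np.round(d/.4,4),"rot",np.round(rv/45,4),"mm",np.round(d*1e3,1),"deg",np.round(rv,1))
E
cat > a.py <<'E'
from h import *
Z=dict(tin_slot=.036,tin_hinge=.036,knife_grip=.007,knife_tip=.007,top_handle=.046,base_face=.03,lemon_mid=.028,rice_bowl=0,glass_a=0)
for n in("top","scene"):
    p=snap(n); save(p,n+"0.png"); print(n,"cam",-np.array(p["R"]).T@p["t"])
    for k,z in Z.items():
        for r in finder.pinpoint(p,k)[:2]: print(k,round(r["score"],2),np.round(np.array(r["centre"])*[560,420]),np.round(atz(p,r["centre"],z),4))
print(read_state())
E
python3 a.py
```

```text
top cam [ 0.55482546 -0.11265744  0.9123038 ]
knife_grip 0.75 [305. 291.] [ 0.4516 -0.152   0.007 ]
knife_tip 0.58 [260. 294.] [ 0.4445 -0.0564  0.007 ]
top_handle 0.42 [298. 137.] [ 0.7692 -0.1363  0.046 ]
lemon_mid 0.71 [298. 138.] [ 0.7707 -0.1381  0.028 ]
rice_bowl 0.94 [350. 144.] [ 0.7655 -0.252   0.    ]
glass_a 0.65 [270. 123.] [ 0.812  -0.0776  0.    ]
glass_a 0.23 [259. 296.] [ 0.4399 -0.0542  0.    ]
scene cam [-0.01001579 -0.48945677  0.49168657]
tin_slot 0.68 [241. 226.] [ 0.5924 -0.0473  0.036 ]
tin_hinge 0.71 [253. 199.] [ 0.6967 -0.0055  0.036 ]
knife_grip 0.63 [243. 293.] [ 0.459  -0.1453  0.007 ]
knife_grip 0.39 [321. 205.] [ 0.7978 -0.1208  0.007 ]
knife_tip 0.96 [197. 282.] [ 0.4412 -0.062   0.007 ]
base_face 0.57 [302. 245.] [ 0.6045 -0.1752  0.03  ]
lemon_mid 0.93 [324. 204.] [ 0.7719 -0.138   0.028 ]
glass_a 0.9 [306. 201.] [ 0.8098 -0.0768  0.    ]
{'t': 1.0, 'joint_pos': array([ 5.86697233e+01,  1.64019844e+01,  9.03401181e+01,  1.44598180e-03,
        7.32592264e+01, -8.59197087e+00]), 'dq': array([-0.00813249, -0.01064588,  0.00472117, -0.04867582,  0.08044465,
       -0.01948331]), 'tau': array([ 9.91353227e-04, -4.05974650e+01, -2.92944664e+01, -1.11581289e-04,
        4.09036465e-04, -2.57132615e-05]), 'ee_pos': array([0.26082792, 0.62253738, 0.23132817]), 'tcp_rot': array([-1.79998893e+02, -1.56768782e-03,  1.57261278e+02]), 'ft_force': array([-0.32728855, -0.35854543, -1.00374536]), 'wrist_torque': array([ 0.00091812, -0.03902929, -0.00576004]), 'grasp_force': 0.0, 'opening': 0.08522300539791156}
```

```bash
python3 -c "
import cv2
t=cv2.imread('pics/top0.png');cv2.imwrite('pics/top0c.png',cv2.resize(t[90:330,160:430],None,fx=2.4,fy=2.4,interpolation=2))
t=cv2.imread('pics/scene0.png');cv2.imwrite('pics/scene0c.png',cv2.resize(t[150:320,160:400],None,fx=3.2,fy=3.2,interpolation=2))"
```

```text
(no output)
```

View pics/top0c.png

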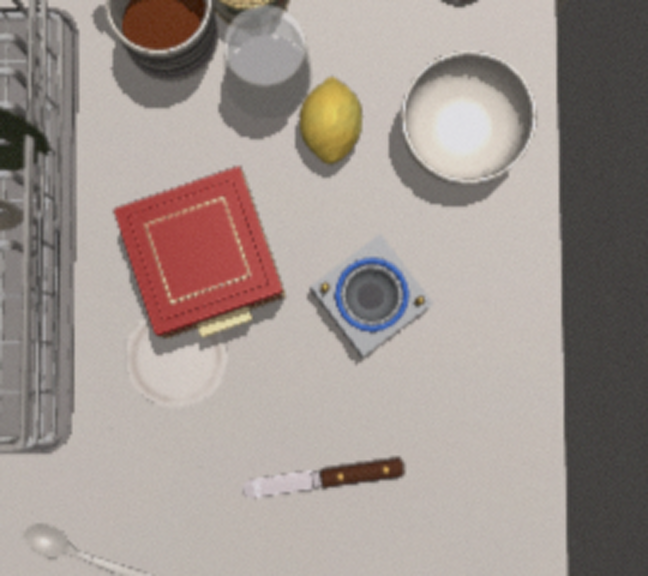

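View pics/scene0c.png

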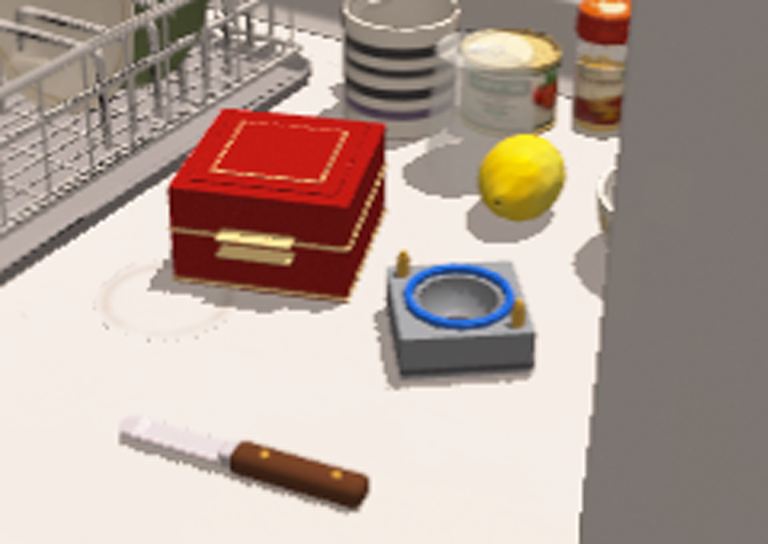

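The top view (2.4x crop) shows the closed red tin with corners (115,210), (240,168), (283,297), (158,333) and lips at (224,322). The base pins are at (324,287) and (419,300). The knife runs from (403,466) to its tip at (246,490). The scene view confirms this, with the lips facing the robot.

```bash
cat > b.py <<'E'
from h import *
p=snap("top")
w=lambda c,z: atz(p,[(c[0]/2.4+160+.0)/560,(c[1]/2.4+90)/420],z)[:2]
ang=lambda v: np.degrees(np.arctan2(v[1],v[0]))
c=[w(q,.07) for q in((115,210),(240,168),(283,297),(158,333))]
f=(c[2]+c[3])/2;b=(c[0]+c[1])/2;x=(b-f);print("tin c",sum(c)/4,"yaw",ang(x),ang(c[1]-c[2]),ang(c[0]-c[3]),ang(c[0]-c[1])-90, "len",np.linalg.norm(x))
ya=np.radians(18); u=np.array([np.cos(ya),np.sin(ya)]); print("slot",sum(c)/4-.068*u, "lip seen",w((224,322),.042))
a,d=w((324,287),.044),w((419,300),.044);print("base",(a+d)/2,"yaw",ang(d-a)-45,"pin dist",np.linalg.norm(a-d))
m=finder.silhouettes(p,"knife_grip")
for r in m[:2]:
    ys,xs=np.nonzero(r["pixels"]); P=np.array([atz(p,[(i+.5)/560,(j+.5)/420],.008)[:2] for i,j in zip(xs,ys)])
    v=np.linalg.svd(P-P.mean(0))[2][0]; v*=np.sign(v[1]); s=(P-P.mean(0))@v; print("knife",r["score"],"yaw",ang(v),"butt",P.mean(0)+v*s.min(),"tip",P.mean(0)+v*s.max(),"L",np.ptp(s))
q=snap("scene")
for k,z in dict(knife_grip=.007,base_face=.03,tin_slot=.036).items():
    for pp in(p,q):
        r=finder.pinpoint(pp,k); print(k,r and (r[0]["score"],atz(pp,r[0]["centre"],z)))
E
python3 b.py
```

```text
tin c [ 0.64662795 -0.02661141] yaw 19.035920751373066 18.363210281750145 19.73944562266196 18.658429181382616 len 0.11098107669257033
slot [ 0.58195611 -0.04762457] lip seen [ 0.58950148 -0.04539442]
base [ 0.61340309 -0.17078779] yaw -142.9335470188326 pin dist 0.08138675684921332
knife 0.79 yaw 97.9103637416364 butt [ 0.46469683 -0.20075606] tip [ 0.44545738 -0.06228881] L 0.13979747472506238
knife_grip (0.77, array([ 0.46075756, -0.15016749,  0.007     ]))
knife_grip (0.96, array([ 0.45755147, -0.1482085 ,  0.007     ]))
base_face (0.85, array([ 0.62016722, -0.16433684,  0.03      ]))
base_face (0.74, array([ 0.61351042, -0.17351109,  0.03      ]))
tin_slot (0.77, array([ 0.58777923, -0.04634142,  0.036     ]))
tin_slot (0.64, array([ 0.58845374, -0.04792591,  0.036     ]))
```

{"fn": "step_arm", "kwargs": {
  "delta_pos": [
    [-0.0724,-0.0615,-0.0043],
    [-0.0724,-0.0615,-0.0043],
    [-0.0724,-0.0615,-0.0043],
    [-0.0724,-0.0615,-0.0043],
    [-0.0724,-0.0615,-0.0043],
    [-0.0724,-0.0615,-0.0043],
    [-0.0724,-0.0615,-0.0043],
    [-0.0724,-0.0615,-0.0043],
    [-0.0724,-0.0615,-0.0043],
    [-0.0724,-0.0615,-0.0043],
    [-0.0724,-0.0615,-0.0043],
    [-0.037,-0.0836,0.0227],
    [-0.037,-0.0836,0.0227],
    [-0.037,-0.0836,0.0227],
    [-0.037,-0.0836,0.0227],
    [-0.037,-0.0836,0.0227],
    [-0.037,-0.0836,0.0227],
    [-0.037,-0.0836,0.0227],
    [-0.037,-0.0836,0.0227],
    [-0.037,-0.0836,0.0227]
  ],
  "rot": [
    [0,0,0],
    [0,0,0],
    [0,0,0],
    [0,0,0],
    [0,0,0],
    [0,0,0],
    [0,0,0],
    [0,0,0],
    [0,0,0],
    [0,0,0],
    [0,0,0],
    [0,0,0],
    [0,0,0],
    [0,0,0],
    [0,0,0],
    [0,0,0],
    [0,0,0],
    [0,0,0],
    [0,0,0],
    [0,0,0]
  ],
  "claw": [1,1,1,1,1,1,1,1,1,1,1,1,1,1,1,1,1,1,1,1]
}}

```text
t: 3.45
ee_pos: [0.4565, -0.0807, 0.1686]
tcp_rot: [180.0, 0.1, 157.3]
ft_force: [0.4, 0.8, 0.1]
opening: 0.0857
grasp_force: 0.0
```

{"fn": "step_arm", "kwargs": {
  "delta_pos": [
    [-0.037,-0.0836,0.0227],
    [-0.037,-0.0836,0.0227],
    [0,0,0],
    [0,0,0],
    [0,0,0],
    [0,0,0],
    [0,0,0],
    [0,0,0],
    [0,0,0],
    [0,0,0],
    [0,0,0]
  ],
  "rot": [
    [0,0,0],
    [0,0,0],
    [0,0,0.165],
    [0,0,0.165],
    [0,0,0.165],
    [0,0,0.165],
    [0,0,0.165],
    [0,0,0.165],
    [0,0,0.165],
    [0,0,0.165],
    [0,0,0]
  ],
  "claw": [0.6,0.6,0.6,0.6,0.6,0.6,0.6,0.6,0.6,0.6,0.6]
}}

```text
t: 4.55
ee_pos: [0.4581, -0.1524, 0.1506]
tcp_rot: [180.0, 0.0, 97.9]
ft_force: [-0.4, -0.2, 0.3]
opening: 0.0511
grasp_force: 0.0
```

```bash
python3 -c "
from h import *
go([.458,-.152,.003],[180,0,97.9])"
```

```text
d [ 1.100e-03 -3.000e-04  3.689e-01] rot [ 0.0004  0.0004 -0.0006] mm [ 4.000e-01 -1.000e-01  1.476e+02] deg [ 0.  0. -0.]
```

{"fn": "step_arm", "kwargs": {
  "delta_pos": [
    [0,0,0.08],
    [0,0,0.08],
    [0,0,0.08],
    [0,0,0.06],
    [0,0,0.04],
    [0,0,0.02],
    [0,0,0.0115],
    [0,0,0],
    [0,0,0],
    [0,0,0],
    [0,0,0],
    [0,0,0],
    [0,0,0],
    [0,0,0],
    [0,0,0]
  ],
  "rot": [
    [0,0,0],
    [0,0,0],
    [0,0,0],
    [0,0,0],
    [0,0,0],
    [0,0,0],
    [0,0,0],
    [0,0,0],
    [0,0,0],
    [0,0,0],
    [0,0,0],
    [0,0,0],
    [0,0,0],
    [0,0,0],
    [0,0,0]
  ],
  "claw": [0.6,0.6,0.6,0.6,0.6,0.6,0.6,0.6,0,0,0,0,0,0,0]
}}

```text
t: 6.05
ee_pos: [0.4589, -0.1528, 0.0029]
tcp_rot: [179.9, 0.1, 97.9]
ft_force: [-0.3, 0.6, 6.7]
opening: 0.0155
grasp_force: 61.2
```

{"fn": "step_arm", "kwargs": {
  "delta_pos": [
    [0,0,-0.02],
    [0,0,-0.05],
    [0,0,-0.05],
    [0,0,0],
    [0,0,0],
    [0,0,0],
    [0,0,0],
    [0,0,0],
    [0,0,0],
    [0,0,0],
    [0,0,0],
    [0,0,0],
    [0,0,0],
    [0,0,0]
  ],
  "rot": [
    [0,0,0],
    [0,0,0],
    [0,0,0],
    [0,0,0.176],
    [0,0,0.176],
    [0,0,0.176],
    [0,0,0.176],
    [0,0,0.176],
    [0,0,0.176],
    [0,0,0.176],
    [0,0,0.176],
    [0,0,0.176],
    [0,0,0.176],
    [0,0,0]
  ],
  "claw": [0,0,0,0,0,0,0,0,0,0,0,0,0,0]
}}

```text
t: 7.45
ee_pos: [0.4577, -0.1521, 0.0497]
tcp_rot: [-180.0, 0.0, 18.7]
ft_force: [-0.2, -0.1, -0.4]
opening: 0.015
grasp_force: 60.4
```

```bash
cat > c.py <<'E'
from h import *
s=read_state(); print(s["ee_pos"],s["tcp_rot"],s["opening"])
for n in("top","scene"):
    p=snap(n)
    for k in("knife_tip","knife_grip","tin_slot"):
        z=.036 if k=="tin_slot" else s["ee_pos"][2]+.004
        r=finder.pinpoint(p,k); print(n,k,r and (r[0]["score"],np.round(atz(p,r[0]["centre"],z),4)))
save(p,"s1.png"); I=p["pixels"][150:320,140:400,::-1]; cv2.imwrite("pics/s1c.png",cv2.resize(I,None,fx=3,fy=3,interpolation=2))
E
python3 c.py
```

```text
[ 0.45771821 -0.15212167  0.04972884] [-1.79980463e+02  1.83431402e-02  1.86776147e+01] 0.014992514749817923
top knife_tip (0.76, array([ 0.5463, -0.1236,  0.0537]))
top knife_grip []
top tin_slot (0.8, array([ 0.587 , -0.0463,  0.036 ]))
scene knife_tip []
scene knife_grip (0.83, array([ 0.4579, -0.1513,  0.0537]))
scene tin_slot (0.89, array([ 0.5893, -0.0528,  0.036 ]))
```

View pics/s1c.png

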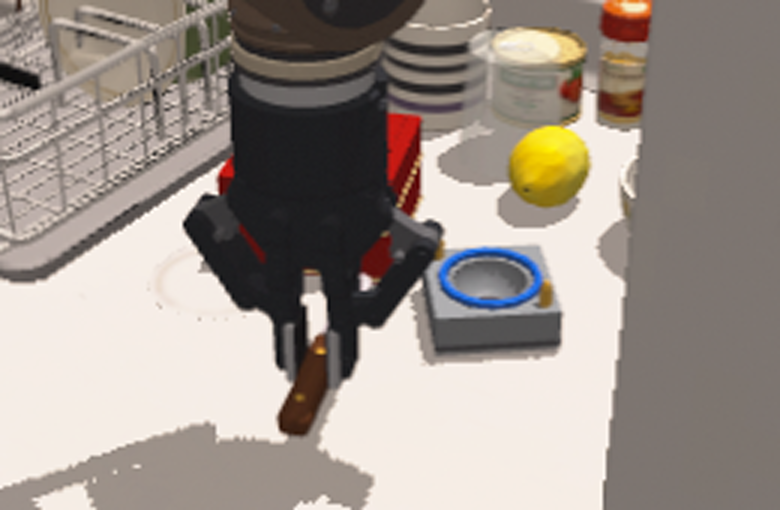

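The view shows the knife held level in the fingers, with the handle at (305,385) and the blade pointing to the tin. Next I line it up with the slot and check the height.

{"fn": "step_arm", "kwargs": {
  "delta_pos": [
    [0.0395,-0.0478,0.0148],
    [0.0395,-0.0478,0.0148],
    [0.0395,-0.0478,0.0148],
    [0,0,0],
    [0,0,0]
  ],
  "rot": [
    [0,0,0],
    [0,0,0],
    [0,0,0],
    [0,0,0],
    [0,0,0]
  ],
  "claw": [0,0,0,0,0]
}}

```text
t: 8.35
ee_pos: [0.4845, -0.0826, 0.0319]
tcp_rot: [180.0, 0.0, 18.8]
ft_force: [0.0, -0.4, -0.3]
opening: 0.015
grasp_force: 60.4
```

```bash
python3 - <<'E'
from h import *
s=read_state(); print(s["ee_pos"],s["tcp_rot"])
p=snap("top"); r=finder.pinpoint(p,"knife_tip"); print(r and (r[0]["score"],atz(p,r[0]["centre"],.036)))
r=finder.pinpoint(p,"tin_slot"); print(r and (r[0]["score"],atz(p,r[0]["centre"],.036)))
a=p["pixels"][185:265,210:310,::-1]
q=snap("scene"); r=finder.pinpoint(q,"knife_tip"); print(r and (r[0]["score"],atz(q,r[0]["centre"],.036)))
b=q["pixels"][190:270,200:300,::-1]
cv2.imwrite("pics/s2.png",cv2.resize(np.hstack([a,b]),None,fx=4,fy=4,interpolation=2))
E
```

```text
[ 0.48453269 -0.08262465  0.03189788] [1.79998297e+02 2.66386775e-02 1.87656609e+01]
(0.68, array([ 0.56959969, -0.04928376,  0.036     ]))
(0.9, array([ 0.58346716, -0.04635801,  0.036     ]))
(0.38, array([ 0.489677  , -0.07494769,  0.036     ]))
```

View pics/s2.png

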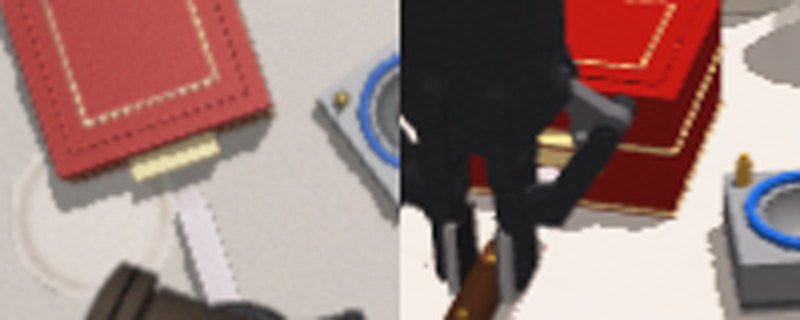

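The top view (left) shows the blade tip at (185,200), centred about 15 mm short of the lips at (178,160). I can insert it now.

{"fn": "step_arm", "kwargs": {
  "delta_pos": [
    [0.0125,0,0],
    [0.0125,0,0],
    [0.0125,0,0],
    [0.0125,0,0],
    [0.0125,0,0],
    [0,0,0],
    [0,0,0]
  ],
  "rot": [
    [0,0,0],
    [0,0,0],
    [0,0,0],
    [0,0,0],
    [0,0,0],
    [0,0,0],
    [0,0,0]
  ],
  "claw": [0,0,0,0,0,0,0]
}}

```text
t: 9.3
ee_pos: [0.5074, -0.0744, 0.0312]
tcp_rot: [-179.9, 0.1, 18.7]
ft_force: [-2.5, -1.3, -1.6]
opening: 0.0153
grasp_force: 60.3
```

{"fn": "step_arm", "kwargs": {
  "delta_pos": [
    [-0.003,0,-0.01],
    [0,0,-0.01],
    [0,0,-0.01],
    [0,0,-0.01],
    [0,0,-0.01],
    [0,0,0]
  ],
  "rot": [
    [0,0,0],
    [0,0,0],
    [0,0,0],
    [0,0,0],
    [0,0,0],
    [0,0,0]
  ],
  "claw": [0,0,0,0,0,0]
}}

```text
t: 9.9
ee_pos: [0.5076, -0.0754, 0.0529]
tcp_rot: [179.9, -0.1, 18.7]
ft_force: [0.2, 0.9, -0.9]
opening: 0.0148
grasp_force: 60.3
```

{"fn": "step_arm", "kwargs": {
  "delta_pos": [
    [0.004,0,-0.01],
    [0.004,0,-0.01],
    [0.004,0,-0.01],
    [0.004,0,-0.01],
    [0.004,0,-0.01],
    [0,0,0]
  ],
  "rot": [
    [0,0,0],
    [0,0,0],
    [0,0,0],
    [0,0,0],
    [0,0,0],
    [0,0,0]
  ],
  "claw": [0,0,0,0,0,0]
}}

```text
t: 10.5
ee_pos: [0.5149, -0.0727, 0.0727]
tcp_rot: [180.0, 0.0, 18.7]
ft_force: [-3.5, -0.7, -1.0]
opening: 0.0147
grasp_force: 60.5
```

```bash
python3 - <<'E'
from h import *
p=snap("top"); a=p["pixels"][165:265,210:310,::-1]
q=snap("scene"); b=q["pixels"][170:270,200:300,::-1]
cv2.imwrite("pics/s3.png",cv2.resize(np.hstack([a,b]),None,fx=4,fy=4,interpolation=2))
E
```

```text
(no output)
```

View pics/s3.png

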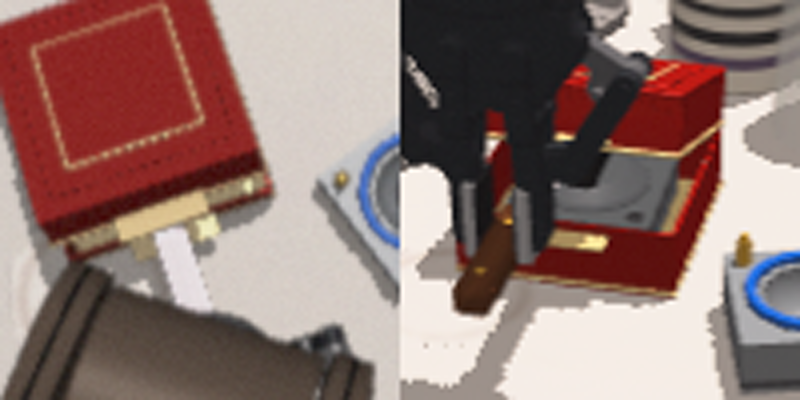

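The lid is up about 0.3 rad with the blade under its lip: (180,235) in the left view, and the scene view shows the mould inside. I'll keep lifting along the lid's arc.

{"fn": "step_arm", "kwargs": {
  "delta_pos": [
    [0.005,0,-0.0137],
    [0.0055,0,-0.0135],
    [0.006,0,-0.0132],
    [0.007,0,-0.0128],
    [0.0075,0,-0.0125],
    [0.008,0,-0.012],
    [0.0085,0,-0.0117],
    [0.009,0,-0.0112],
    [0.0095,0,-0.0107],
    [0.01,0,-0.0102],
    [0.0105,0,-0.0097],
    [0.011,0,-0.0092],
    [0,0,0]
  ],
  "rot": [
    [0,0,0],
    [0,0,0],
    [0,0,0],
    [0,0,0],
    [0,0,0],
    [0,0,0],
    [0,0,0],
    [0,0,0],
    [0,0,0],
    [0,0,0],
    [0,0,0],
    [0,0,0],
    [0,0,0]
  ],
  "claw": [0,0,0,0,0,0,0,0,0,0,0,0,0]
}}

```text
t: 11.9
ee_pos: [0.5527, -0.0602, 0.1291]
tcp_rot: [179.9, -0.1, 18.7]
ft_force: [0.1, -0.2, -0.7]
opening: 0.0154
grasp_force: 60.4
```

```bash
python3 - <<'E'
from h import *
p=snap("top"); a=p["pixels"][125:265,210:310,::-1]
q=snap("scene"); b=q["pixels"][130:270,200:300,::-1]
cv2.imwrite("pics/s4.png",cv2.resize(np.hstack([a,b]),None,fx=4,fy=4,interpolation=2))
E
```

```text
(no output)
```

View pics/s4.png

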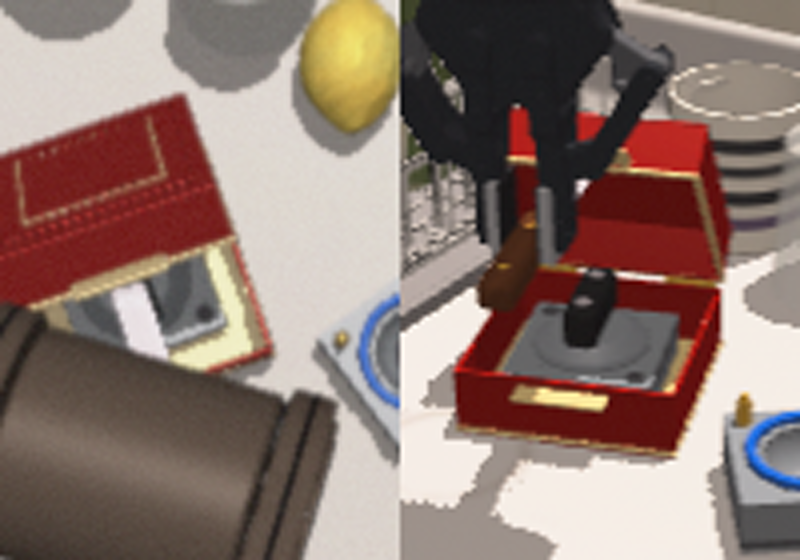

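Left view: the lid is about 0.85 rad up, with the blade at (135,310) under the lip. The scene view shows the black handle at (590,310) standing clear in the tin. I'll push forward so the tip swings the lid back from inside.

{"fn": "step_arm", "kwargs": {
  "delta_pos": [
    [0.02,0,0],
    [0.02,0,0],
    [0.02,0,0],
    [0.02,0,0.003],
    [0.02,0,0.003],
    [0.02,0,0.003],
    [0.02,0,0.003],
    [0.02,0,0.003],
    [0,0,0]
  ],
  "rot": [
    [0,0,0],
    [0,0,0],
    [0,0,0],
    [0,0,0],
    [0,0,0],
    [0,0,0],
    [0,0,0],
    [0,0,0],
    [0,0,0]
  ],
  "claw": [0,0,0,0,0,0,0,0,0]
}}

```text
t: 12.9
ee_pos: [0.614, -0.0392, 0.1224]
tcp_rot: [180.0, -0.2, 18.7]
ft_force: [0.5, 1.9, 3.4]
opening: 0.0151
grasp_force: 61.2
```

{"fn": "step_arm", "kwargs": {
  "delta_pos": [
    [0.02,0,0],
    [0.02,0,0],
    [0.02,0,0],
    [0.02,0,0],
    [0.02,0,0],
    [0.02,0,0],
    [0,0,0]
  ],
  "rot": [
    [0,0,0],
    [0,0,0],
    [0,0,0],
    [0,0,0],
    [0,0,0],
    [0,0,0],
    [0,0,0]
  ],
  "claw": [0,0,0,0,0,0,0]
}}

```text
t: 13.6
ee_pos: [0.6582, -0.0241, 0.1212]
tcp_rot: [-180.0, 0.1, 18.7]
ft_force: [-1.3, 0.3, -0.8]
opening: 0.0152
grasp_force: 60.5
```

```bash
python3 - <<'E'
from h import *
p=snap("top"); a=p["pixels"][105:245,200:300,::-1]
q=snap("scene"); b=q["pixels"][110:250,200:300,::-1]
cv2.imwrite("pics/s5.png",cv2.resize(np.hstack([a,b]),None,fx=4,fy=4,interpolation=2))
E
```

```text
(no output)
```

View pics/s5.png

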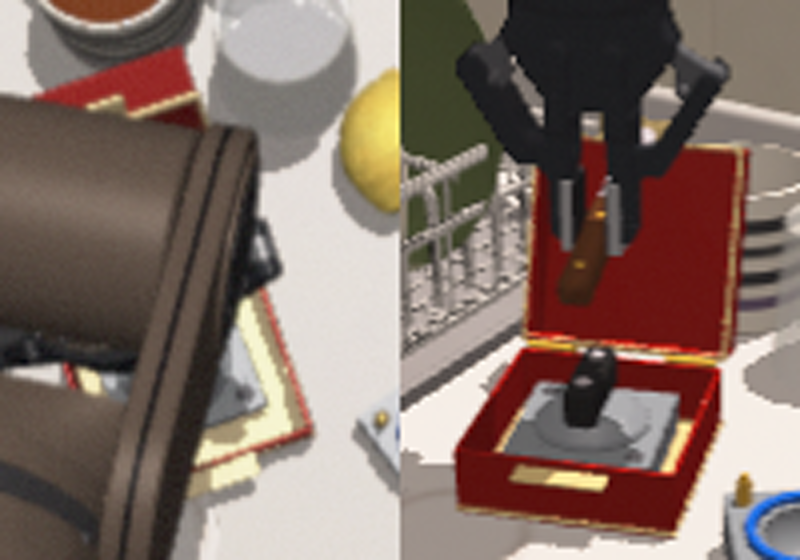

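The lid stands about upright: its inner face fills (540–740,150–350) in the scene view, and the glass is clear of it. I'll push 20 mm more, then withdraw.

{"fn": "step_arm", "kwargs": {
  "delta_pos": [
    [0.02,0,0],
    [0.02,0,0],
    [0.012,0,0],
    [0,0,0],
    [-0.05,0,0],
    [-0.08,0,0],
    [-0.08,0,0],
    [-0.08,0,0],
    [-0.08,0,0],
    [-0.08,0,0],
    [-0.04,0,0],
    [0,0,0],
    [0,0,0]
  ],
  "rot": [
    [0,0,0],
    [0,0,0],
    [0,0,0],
    [0,0,0],
    [0,0,0],
    [0,0,0],
    [0,0,0],
    [0,0,0],
    [0,0,0],
    [0,0,0],
    [0,0,0],
    [0,0,0],
    [0,0,0]
  ],
  "claw": [0,0,0,0,0,0,0,0,0,0,0,0,0]
}}

```text
t: 15.0
ee_pos: [0.4924, -0.0805, 0.1227]
tcp_rot: [179.9, -0.1, 18.6]
ft_force: [0.4, 0.5, -0.4]
opening: 0.0153
grasp_force: 60.5
```

```bash
cat > d.py <<'E'
from h import *
s=read_state(); print(s["ee_pos"],s["tcp_rot"])
p=snap("top"); q=snap("scene")
for k,z in dict(top_handle=.046,base_face=.03).items():
    for pp in(p,q):
        r=finder.pinpoint(pp,k); print(k,r and (r[0]["score"],np.round(atz(pp,r[0]["centre"],z),4), np.round(np.array(r[0]["centre"])*[560,420])))
a=p["pixels"][125:245,200:340,::-1]; cv2.imwrite("pics/s6.png",cv2.resize(a,None,fx=5,fy=5,interpolation=2))
E
python3 d.py
```

```text
[ 0.49238918 -0.08052791  0.12272617] [ 1.79949026e+02 -8.27755711e-02  1.86330864e+01]
top_handle (0.57, array([ 0.6495, -0.0242,  0.046 ]), array([243., 195.]))
top_handle (0.62, array([ 0.6391, -0.0224,  0.046 ]), array([244., 208.]))
base_face (0.95, array([ 0.6206, -0.1667,  0.03  ]), array([312., 209.]))
base_face (0.93, array([ 0.6145, -0.1751,  0.03  ]), array([304., 243.]))
```

View pics/s6.png

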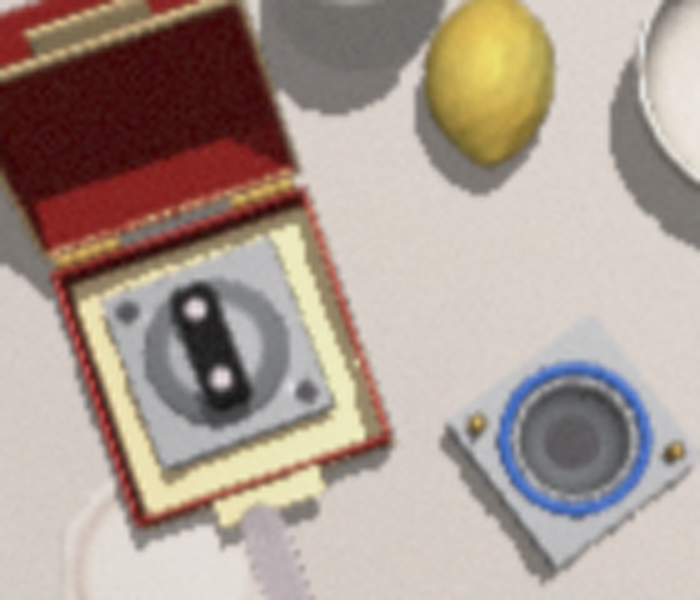

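The crop shows the lid standing well back. The handle bar runs (196,308) to (222,380), with holes at (128,312) and (307,391). The base pins are at (477,423) and (676,452). That gives a bar yaw of about 20° and a base yaw of about 37°. Now I'll put the knife down.

{"fn": "step_arm", "kwargs": {
  "delta_pos": [
    [-0.039,0.0326,0.03],
    [-0.039,0.0326,0.03],
    [-0.039,0.0326,0.03],
    [-0.039,0.0326,0.03],
    [0,0,0.07],
    [0,0,0.06],
    [0,0,0.03],
    [0,0,0.015],
    [0,0,0],
    [0,0,0],
    [0,0,0],
    [0,0,0],
    [0,0,0],
    [0,0,-0.03],
    [0,0,-0.08],
    [0,0,-0.08],
    [0,0,-0.08],
    [0,0,-0.08],
    [0,0,0]
  ],
  "rot": [
    [0,0,0],
    [0,0,0],
    [0,0,0],
    [0,0,0],
    [0,0,0],
    [0,0,0],
    [0,0,0],
    [0,0,0],
    [0,0,0],
    [0,0,0],
    [0,0,0],
    [0,0,0],
    [0,0,0],
    [0,0,0],
    [0,0,0],
    [0,0,0],
    [0,0,0],
    [0,0,0],
    [0,0,0]
  ],
  "claw": [0,0,0,0,0,0,0,0,0,0.5,0.5,0.5,0.5,0.5,0.5,0.5,0.5,0.5,0.5]
}}

```text
t: 17.2
ee_pos: [0.4525, -0.1515, 0.1504]
tcp_rot: [179.5, -0.4, 18.7]
ft_force: [-0.2, -0.1, -0.0]
opening: 0.0424
grasp_force: 0.0
```

```bash
cat > e.py <<'E'
from h import *
s=read_state(); print(s["ee_pos"],s["tcp_rot"],s["opening"])
p=snap("top"); q=snap("scene")
for k,z in dict(knife_grip=.007,knife_tip=.007).items():
    for pp in(p,q):
        r=finder.pinpoint(pp,k); print(k,r and (r[0]["score"],np.round(atz(pp,r[0]["centre"],z),4)))
ang=lambda v: np.degrees(np.arctan2(v[1],v[0]))
I=p["pixels"].astype(float); br=I.sum(2); yel=I[:,:,0]-I[:,:,2]
def cen(W,c,r):
    u,v=int(c[0]),int(c[1]); w=W[v-r:v+r+1,u-r:u+r+1]; w=np.clip(w-np.percentile(w,65),0,None)
    yy,xx=np.mgrid[v-r:v+r+1,u-r:u+r+1]; return np.array([(w*xx).sum(),(w*yy).sum()])/w.sum()+.5
px=lambda c:(c[0]/5+200,c[1]/5+125)
W=lambda c,z: atz(p,c/[560,420],z)[:2]
def pair(n,W_,a,b,z,r):
    A,B=cen(W_,px(a),r),cen(W_,px(b),r); print(n,A,B); A,B=W(A,z),W(B,z); print("  mid",np.round((A+B)/2,4),"yaw",ang(A-B)-45,"dist",np.linalg.norm(A-B))
pair("pins",yel,(477,423),(676,452),.043,3)
pair("holes",-br,(128,312),(307,391),.025,3)
A,B=cen(br,px((196,308)),2),cen(br,px((222,380)),2);A,B=W(A,.057),W(B,.057);print("screws",(A+B)/2,ang(A-B))
m=((I[:,:,2]-I[:,:,0])>60); m[:, :280]=0; ys,xs=np.nonzero(m[:260]); (cx,cy),_,_=cv2.fitEllipse(cv2.convexHull(np.column_stack([xs,ys]).astype(np.float32)))
print("ring",len(xs),W(np.array([cx+.5,cy+.5]),.033))
m=(br<130); lab=m[180:212,230:256]; ys,xs=np.nonzero(lab); P=np.array([W(np.array([230.5+i,180.5+j]),.055) for i,j in zip(xs,ys)]); v=np.linalg.svd(P-P.mean(0))[2][0]; print("bar",len(xs),P.mean(0),ang(v))
E
python3 e.py
```

```text
[ 0.4524681  -0.15153142  0.15043157] [179.49750197  -0.43021143  18.67247164] 0.04239843246706874
knife_grip (0.54, array([ 0.4529, -0.1493,  0.007 ]))
knife_grip []
knife_tip (0.66, array([ 0.539 , -0.1145,  0.007 ]))
knife_tip (0.84, array([ 0.5413, -0.1169,  0.007 ]))
pins [295.47352342 209.68126273] [335.20034247 215.19049658]
  mid [ 0.6132 -0.172 ] yaw 36.96296625402799 dist 0.08179114957359374
holes [225.48536784 187.56516732] [261.30031903 203.44054524]
  mid [ 0.6502 -0.023 ] yaw 20.939596919150873 dist 0.08229104363937283
screws [ 0.65045264 -0.02312807] 20.31417559062187
ring 191 [ 0.61312203 -0.17204599]
bar 114 [ 0.64692747 -0.02403226] -158.8004548166061
```

```bash
python3 -c "
from h import *
go([.650,-.0232,.15],[180,0,20.7])"
```

```text
d [ 0.5783 -0.1372 -0.0192] rot [-0.0031  0.0026 -0.0453] mm [231.3 -54.9  -7.7] deg [-0.1  0.1 -2. ]
```

{"fn": "step_arm", "kwargs": {
  "delta_pos": [
    [0.0964,-0.0229,-0.0032],
    [0.0964,-0.0229,-0.0032],
    [0.0964,-0.0229,-0.0032],
    [0.0964,-0.0229,-0.0032],
    [0.0964,-0.0229,-0.0032],
    [0.0963,-0.0228,-0.0032],
    [0,0,0],
    [0,0,0.06],
    [0,0,0.06],
    [0,0,0.06],
    [0,0,0]
  ],
  "rot": [
    [0,0,0],
    [0,0,0],
    [0,0,0],
    [0,0,0],
    [0,0,0],
    [0,0,0],
    [-0.003,0.0026,-0.0453],
    [0,0,0],
    [0,0,0],
    [0,0,0],
    [0,0,0]
  ],
  "claw": [0.45,0.45,0.45,0.45,0.45,0.45,0.45,0.45,0.45,0.45,0.45]
}}

```text
t: 18.6
ee_pos: [0.6471, -0.023, 0.0736]
tcp_rot: [-179.8, 0.5, 20.7]
ft_force: [-0.7, 0.1, 0.5]
opening: 0.0383
grasp_force: 0.0
```

```bash
python3 -c "
from h import *
s=read_state();print(s['ee_pos'],s['tcp_rot'])
go([.650,-.0232,.038],[180,0,20.7])"
```

```text
[ 0.647098   -0.02301979  0.07358856] [-179.78827463    0.45011836   20.70380949]
d [0.0073 0.0033 0.0889] rot [-0.0047  0.01    0.0001] mm [ 2.9  1.3 35.6] deg [-0.2  0.5  0. ]
```

{"fn": "step_arm", "kwargs": {
  "delta_pos": [
    [0,0,0],
    [0,0,0],
    [0,0,0],
    [0,0,0]
  ],
  "rot": [
    [0,0,0],
    [0,0,0],
    [0,0,0],
    [0,0,0]
  ],
  "claw": [0.45,0.45,0.45,0.45]
}}

```text
t: 19.0
ee_pos: [0.652, -0.024, 0.0814]
tcp_rot: [179.8, -0.2, 20.7]
ft_force: [0.1, -0.0, -0.6]
opening: 0.0382
grasp_force: 0.0
```

```bash
python3 -c "
from h import *
s=read_state();print(s['ee_pos'],s['tcp_rot'])
go([.650,-.0232,.038],[180,0,20.7])"
```

```text
[ 0.6520192  -0.02398172  0.08141599] [179.78610968  -0.23945726  20.70341938]
d [-0.0045 -0.004   0.1085] rot [ 0.0048 -0.0053  0.0001] mm [-1.8 -1.6 43.4] deg [ 0.2 -0.2  0. ]
```

{"fn": "step_arm", "kwargs": {
  "delta_pos": [
    [0,0,0.04],
    [0,0,0.03],
    [0,0,0.02],
    [0,0,0.01],
    [0,0,0],
    [0,0,0],
    [0,0,0],
    [0,0,0]
  ],
  "rot": [
    [0,0,0],
    [0,0,0],
    [0,0,0],
    [0,0,0],
    [0,0,0],
    [0,0,0],
    [0,0,0],
    [0,0,0]
  ],
  "claw": [0.45,0.45,0.45,0.45,0.45,0.45,0.45,0.45]
}}

```text
t: 19.8
ee_pos: [0.6517, -0.0239, 0.0405]
tcp_rot: [179.8, -0.2, 20.7]
ft_force: [-0.2, -0.3, 0.1]
opening: 0.0385
grasp_force: 0.0
```

```bash
python3 -c "
from h import *
go([.650,-.0232,.038],[180,0,20.7])"
```

```text
d [-0.0034 -0.0033  0.0063] rot [ 0.0039 -0.0039  0.0001] mm [-1.4 -1.3  2.5] deg [ 0.2 -0.2  0. ]
```

{"fn": "step_arm", "kwargs": {
  "delta_pos": [
    [-0.0034,-0.0033,0.0063],
    [0,0,0],
    [0,0,0],
    [0,0,0],
    [0,0,0],
    [0,0,0],
    [0,0,0],
    [0,0,0]
  ],
  "rot": [
    [0.0039,-0.0039,0],
    [0,0,0],
    [0,0,0],
    [0,0,0],
    [0,0,0],
    [0,0,0],
    [0,0,0],
    [0,0,0]
  ],
  "claw": [0.45,0.45,0.45,0,0,0,0,0]
}}

```text
t: 20.6
ee_pos: [0.6497, -0.0231, 0.0376]
tcp_rot: [-180.0, 0.0, 20.7]
ft_force: [0.5, 0.7, 1.6]
opening: 0.0165
grasp_force: 61.4
```

{"fn": "step_arm", "kwargs": {
  "delta_pos": [
    [0,0,-0.01],
    [0,0,-0.03],
    [0,0,-0.05],
    [0,0,-0.06],
    [0,0,-0.05],
    [0,0,-0.03],
    [0,0,0],
    [0,0,0]
  ],
  "rot": [
    [0,0,0],
    [0,0,0],
    [0,0,0],
    [0,0,0],
    [0,0,0],
    [0,0,0],
    [0,0,0],
    [0,0,0]
  ],
  "claw": [0,0,0,0,0,0,0,0]
}}

```text
t: 21.4
ee_pos: [0.6491, -0.023, 0.1287]
tcp_rot: [-179.9, 0.1, 20.7]
ft_force: [-0.3, -0.7, -3.6]
opening: 0.0166
grasp_force: 60.9
```

```bash
python3 -c "
from h import *
s=read_state();print(s['ee_pos'],s['tcp_rot'],s['opening'],s['ft_force'],s['wrist_torque'])
go([.6132,-.172,.13],[180,0,37.0])"
```

```text
[ 0.64913126 -0.02303553  0.1287222 ] [-1.79932612e+02  1.10697856e-01  2.07050297e+01] 0.016645890466628052 [-0.31908229 -0.67084077 -3.64506521] [-0.01100718  0.02586628  0.05846369]
d [-0.2157  0.3166 -0.0032] rot [-0.0018  0.0022 -0.3621] mm [-86.3 126.6  -1.3] deg [ -0.1   0.1 -16.3]
```

{"fn": "step_arm", "kwargs": {
  "delta_pos": [
    [-0.036,0.0528,0],
    [-0.036,0.0528,0],
    [-0.036,0.0528,0],
    [-0.036,0.0528,0],
    [-0.036,0.0527,0],
    [-0.0357,0.0527,0],
    [0,0,0],
    [0,0,0],
    [0,0,0],
    [0,0,0],
    [0,0,0],
    [0,0,0],
    [0,0,0],
    [0,0,0]
  ],
  "rot": [
    [0,0,0],
    [0,0,0],
    [0,0,0],
    [0,0,0],
    [0,0,0],
    [0,0,0],
    [0,0,-0.12],
    [0,0,-0.12],
    [0,0,-0.122],
    [0,0,0],
    [0,0,0],
    [0,0,0],
    [0,0,0],
    [0,0,0]
  ],
  "claw": [0,0,0,0,0,0,0,0,0,0,0,0,0,0]
}}

```text
t: 22.8
ee_pos: [0.6137, -0.172, 0.1292]
tcp_rot: [-179.9, 0.1, 37.0]
ft_force: [0.9, 0.2, -2.4]
opening: 0.0167
grasp_force: 60.8
```

```bash
python3 - <<'E'
from h import *
go([.6132,-.172,.0795],[180,0,37.0])
p=snap("top");q=snap("scene")
for k,z in dict(top_handle=.135,base_face=.03).items():
    for pp in(p,q):
        r=finder.pinpoint(pp,k); print(k,r and (r[0]["score"],np.round(atz(pp,r[0]["centre"],z),4)))
a=p["pixels"][150:250,240:360,::-1];b=q["pixels"][180:280,240:360,::-1]
cv2.imwrite("pics/s7.png",cv2.resize(np.hstack([a,b]),None,fx=3.3,fy=3.3,interpolation=2))
E
```

```text
d [-0.0009 -0.0006  0.1244] rot [-0.0014  0.0011 -0.0006] mm [-0.4 -0.3 49.7] deg [-0.1  0.1 -0. ]
top_handle []
top_handle (0.93, array([ 0.6127, -0.1724,  0.135 ]))
base_face []
base_face (0.91, array([ 0.6023, -0.1799,  0.03  ]))
```

View pics/s7.png

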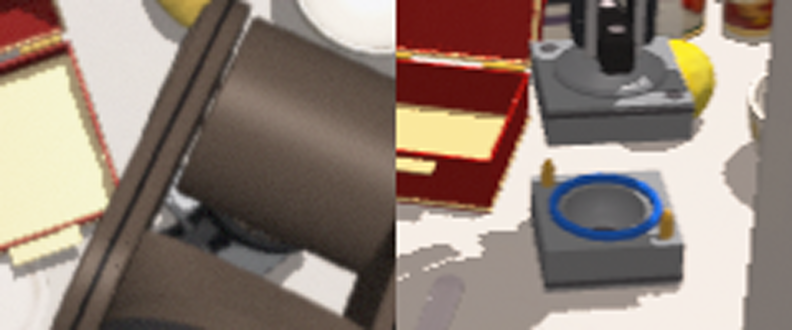

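The scene view shows the top half held level straight above the base, holes over the pins at (547,172) and (667,225). I'll lower it to just above the pin tips and then feel my way down.

{"fn": "step_arm", "kwargs": {
  "delta_pos": [
    [0,0,0.04],
    [0,0,0.04],
    [0,0,0.025],
    [0,0,0.01],
    [0,0,0],
    [0,0,0],
    [0,0,0]
  ],
  "rot": [
    [0,0,0],
    [0,0,0],
    [0,0,0],
    [0,0,0],
    [0,0,0],
    [0,0,0],
    [0,0,0]
  ],
  "claw": [0,0,0,0,0,0,0]
}}

```text
t: 23.8
ee_pos: [0.6143, -0.1724, 0.0842]
tcp_rot: [180.0, 0.0, 37.0]
ft_force: [0.1, -0.0, -3.2]
opening: 0.0164
grasp_force: 60.9
```

```bash
python3 - <<'E'
from h import *
go([.6132,-.172,.0806],[180,0,37.0]); s=read_state(); print(s["ft_force"],s["wrist_torque"])
E
```

```text
d [-0.0016 -0.0024  0.009 ] rot [ 0.0007  0.0001 -0.0001] mm [-0.6 -1.   3.6] deg [ 0.  0. -0.]
[ 0.09874838 -0.03901829 -3.24248201] [-0.03307168 -0.04467148  0.00419691]
```

{"fn": "step_arm", "kwargs": {
  "delta_pos": [
    [-0.0016,-0.0024,0.002],
    [0,0,0.005],
    [0,0,0.005],
    [0,0,0.005],
    [0,0,0],
    [0,0,0]
  ],
  "rot": [
    [0,0,0],
    [0,0,0],
    [0,0,0],
    [0,0,0],
    [0,0,0],
    [0,0,0]
  ],
  "claw": [0,0,0,0,0,0]
}}

```text
t: 24.4
ee_pos: [0.6125, -0.1717, 0.0764]
tcp_rot: [-179.9, 0.1, 37.0]
ft_force: [0.3, 0.4, -2.6]
opening: 0.0169
grasp_force: 60.8
```

{"fn": "step_arm", "kwargs": {
  "delta_pos": [
    [0,0,0.005],
    [0,0,0.005],
    [0,0,0.005],
    [0,0,0],
    [0,0,0],
    [0,0,0]
  ],
  "rot": [
    [0,0,0],
    [0,0,0],
    [0,0,0],
    [0,0,0],
    [0,0,0],
    [0,0,0]
  ],
  "claw": [0,0,0,0,0,0]
}}

```text
t: 25.0
ee_pos: [0.6127, -0.172, 0.0704]
tcp_rot: [-180.0, 0.0, 37.0]
ft_force: [0.9, -2.0, -4.4]
opening: 0.017
grasp_force: 60.6
```

{"fn": "step_arm", "kwargs": {
  "delta_pos": [
    [-0.0004,0.0013,0.004],
    [0,0,0.004],
    [0,0,0.004],
    [0,0,0.003],
    [0,0,0],
    [0,0,0],
    [0,0,0]
  ],
  "rot": [
    [0,0,0],
    [0,0,0],
    [0,0,0],
    [0,0,0],
    [0,0,0],
    [0,0,0],
    [0,0,0]
  ],
  "claw": [0,0,0,0,0,0,0]
}}

```text
t: 25.7
ee_pos: [0.6128, -0.1722, 0.0657]
tcp_rot: [-179.9, 0.1, 37.0]
ft_force: [-3.3, 0.3, 4.9]
opening: 0.0166
grasp_force: 61.9
```

{"fn": "step_arm", "kwargs": {
  "delta_pos": [
    [0,0,0.002],
    [0,0,0.002],
    [0,0,0],
    [0,0,0],
    [0,0,0]
  ],
  "rot": [
    [0,0,0],
    [0,0,0],
    [0,0,0],
    [0,0,0],
    [0,0,0]
  ],
  "claw": [0,0,0,0,0]
}}

```text
t: 26.2
ee_pos: [0.6129, -0.1722, 0.0647]
tcp_rot: [-179.9, 0.1, 37.0]
ft_force: [-4.3, 0.6, 8.2]
opening: 0.0168
grasp_force: 62.3
```

{"fn": "step_arm", "kwargs": {
  "delta_pos": [
    [-0.001,-0.0008,0.002],
    [0,0,0.003],
    [0,0,0],
    [0,0,0],
    [0,0,0],
    [0,0,0]
  ],
  "rot": [
    [0,0,0],
    [0,0,0],
    [0,0,0],
    [0,0,0],
    [0,0,0],
    [0,0,0]
  ],
  "claw": [0,0,0,0,0,0]
}}

```text
t: 26.8
ee_pos: [0.6128, -0.1721, 0.0645]
tcp_rot: [-179.9, 0.0, 37.0]
ft_force: [-6.5, 2.1, 13.9]
opening: 0.0165
grasp_force: 63.1
```

```bash
python3 - <<'E'
from h import *
q=snap("scene"); I=q["pixels"][130:300,170:370,::-1]
cv2.imwrite("pics/s8.png",cv2.resize(I,None,fx=3.5,fy=3.5,interpolation=2))
s=read_state();print(s["ee_pos"],s["ft_force"],s["dq"])
E
```

```text
[ 0.61285568 -0.17215552  0.06456852] [-6.83427792  2.39833281 13.88700054] [-0.05305171  0.13354324 -0.03615781 -0.02117764 -0.10216834 -0.09083273]
```

View pics/s8.png

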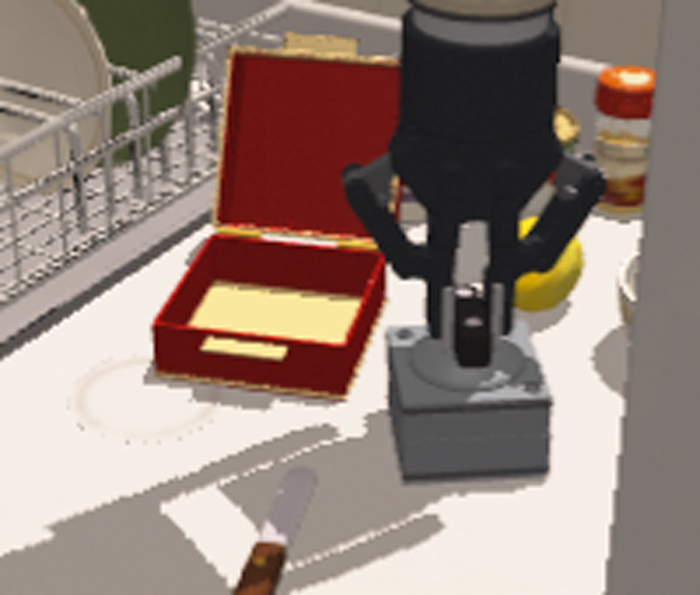

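The two halves are shut with a single seam at (475,435) and no blue showing. The lid stands open and the knife lies on the worktop at (280,530). I'm handing the job in.

```bash
python3 -c "
from station import close_job
print(close_job())"
```

```text
the job is handed in; nothing more can be done
None
```

I handed the job in with the lid pried open by the knife, the knife lying on the worktop, and the top half fitted on its pins and held pressed shut at about 14 N; no verdict came back.

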